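# Turn a stone plinth against the post and seat it in the drilling jig

## Task

Get the dark stone plinth ready for drilling: push it along the steel plate against the rubber-sleeved post so that it swings a quarter turn about the post, until its brass-edged side presses flush against the long back stop. Then slide it along the back stop until it presses against the short side stop, and leave it fully home, flush with both stops, with the gripper away from it. Never lift or tip the stone, press gently (never more than about 40 N on the post or a stop), and leave the other things where they are.

Things in the scene. Friction and masses are not known exactly. Their poses are not given: they have to be found in the camera images.
- jig: Steel drilling plate, 240 (x) x 420 (y) x 8 mm, fixed to the bench. Origin: centre of its underside, on the bench top (plate top 8 mm higher). Its +x points away from the robot (turned up to 0.2 rad), +y to the robot's left. The post and both stops stand fixed on its top
- post: Black upright round post with a brass cap, diameter 20 mm, 50 mm tall (its cap 4 mm more), in a soft, grippy rubber sleeve, fixed on the plate. Origin: centre of its foot, on the plate's top, at x +62, y +30 mm in the jig's frame. Axes as the jig's
- back_stop: Long blue bar, 20 (x) x 154 (y) x 22 mm tall, fixed on the plate at x +60, y -63 mm of the jig (it reaches from y -140 to y +14). Origin: centre of its underside, on the plate's top. Its stop face looks to the jig's -x and lies at x +50 mm of the jig, 2 mm nearer the robot than the post's nearest side
- side_stop: Short blue bar, 100 (x) x 20 (y) x 22 mm tall, fixed on the plate at x 0, y -120 mm of the jig. Origin: centre of its underside, on the plate's top. Its stop face looks to the jig's +y and lies at y -110 mm of the jig
- plinth: Loose square dark stone, 90x90x30 mm, 0.45-0.85 kg, too wide to grip, on the plate; slides with dry friction. Origin: centre of underside. Brass strip along its +x side. Starts left of the post, brass side to jig -y (+-0.12 rad), centre 29-38 mm to jig -x of the post's: pushed to jig -y it meets the post 13-57 mm on and swings anticlockwise from above. Seated, its axes are the jig's
- brass_edge (a point): Middle of the plinth's brass-edged side: 45 mm from the plinth's origin along its +x, 15 mm above its underside. Axes as the plinth's
- nest (a point): Where the plinth's origin lies when it is fully home against both stops: on the plate's top at x +5, y -65 mm of the jig. Axes as the jig's
- wedge: Bystander: dark steel bar 22 x 60 x 12 mm, lying loose on the plate behind (jig +x of) the back stop. Origin: centre of its underside
- puck: Bystander: orange round sanding puck, diameter 42, 26 mm high, loose on the plate's near right corner (about x -90, y -170 mm of the jig). Origin: centre of its underside
- mallet: Bystander: wooden mallet lying on the bench to the right of the jig. Origin: underside
- sanding_disc: Bystander: pale round disc, diameter 110, 5 mm thick, on the bench, right of the jig. Origin: centre of its underside
- white_bottle: Bystander: white bottle, diameter 60, 170 mm tall, beyond the jig. Origin: centre of its underside
- red_cup: Bystander: red cup, diameter 70, 85 mm tall, beyond the jig. Origin: centre of its underside
- stone_offcut: Bystander: white marble bar 120 x 50 x 30 mm on the bench left of the jig. Origin: centre of its underside
- bronze_figure: Bystander: small bronze figure on a white marble slab 100 x 140 mm, about 145 mm tall, left of and beyond the jig. Origin: centre of its underside
Things that resemble listed ones, but are neither listed nor needed, are in the scene too. Of the things like the plinth, leave any that is purple or red; of the rest the larger one is meant.

How it is judged:
On the way, in this order (a step that is already met when the one before it is completed fails the run):
1. the plinth is being turned while it presses on the post (contact force between plinth and post above 0.5 N and angle between the x axis of plinth and the x axis of jig, either way round between 0.5 and 1.2 rad), for 0.05 s.
2. the quarter turn is done: the brass side presses on the back stop with more than 2 N, parallel to it (contact force between plinth and back_stop above 2 N and angle between the x axis of plinth and the x axis of jig, either way round below 0.06 rad and x of brass_edge in the frame of nest above 0.035 m), for 0.02 s.
3. the plinth presses on the side stop with more than 2 N (contact force between plinth and side_stop above 2 N and y of plinth in the frame of nest below 0.003 m), for 0.02 s.
At the end, for the whole second after the job is handed in: The plinth lies at rest on the plate, brass side towards the back stop, within 2 mm of fully home against both the back stop and the side stop and parallel to them within 0.03 rad, and the robot does not touch it (x of plinth in the frame of nest between -0.002 and 0.002 m and y of plinth in the frame of nest between -0.002 and 0.002 m and angle between the x axis of plinth and the x axis of jig, either way round below 0.03 rad and x of brass_edge in the frame of nest above 0.04 m and angle between plinth's own z axis and vertical below 0.03 rad and linear speed of plinth below 0.01 m/s).
It fails at once if the plinth is lifted more than 6 mm or tipped more than 0.12 rad (z of plinth in the frame of nest above 0.006 m or angle between plinth's own z axis and vertical above 0.12 rad).
It fails at once if the plinth is pressed on the post or a stop with more than 40 N (contact force between plinth and post above 40 N or contact force between plinth and back_stop above 40 N or contact force between plinth and side_stop above 40 N).
It fails at once if a bystander is moved by more than 15 mm (distance of any of wedge, puck, mallet, sanding_disc, white_bottle, red_cup, stone_offcut, bronze_figure from where it was at the start of the episode above 0.015 m).
It also fails if it takes over 72 s, if anything falls off the work surface, if the arm or the gripper's body presses on something with over 40 N, if the wrist force passes 120 N, or if a joint passes its speed limit or range.

## Robot

A 6-joint arm with a two-finger parallel gripper is mounted at the origin on the work surface. World frame = base frame: x ahead of the robot, y to its left, z up, the work surface at z = 0. Lengths are in m, angles in rad, forces in N, time in s.
With the tool pointing down it reaches from about 0.35 to 0.85 m from the base axis. Payload 8.1 kg.
Tool frame: the origin (TCP) lies between the finger pads; the fingertips stand 25 mm ahead of it and the grasp point (between the pads) lies 6 mm ahead of it (robot.tip_extent is the distance from the TCP to the fingertips, in m); z points along the fingers, y is the direction in which the jaws open and shut (so a half turn about z gives the same grasp; the last joint's range is limited). The gripper opens to 93 mm and grips with 3 to 60 N. Pads are 15 mm wide; open, the fingers measure 128 mm over their backs; the gripper's body (75 mm by 188 mm) begins 65 mm behind the grasp point.
Start: joints at [-0.085, 0.13, 1.488, -0, 1.523, -0.085], TCP at [0.6, 0, 0.244] pointing down, gripper open.
Joint ranges: [-2.96, 2.96], [-0.89, 2.26], [0.02, 2.5], [-1.34, 4.48], [0, 2.73], [-2.66, 2.66]. Speed limits (rad/s): [2.39, 2.39, 2.79, 3.14, 3.14, 3.14].

## Interface

Orientations are given as a rotation vector (axis times angle).
In Python, from plant import robot gives the robot as it stands.
- The arm moves only by the tool drive_tool, never from a script. Its argument "increments" is a list of rows, each a list of 7 numbers: the closure, from 0 (fully open) to 1 (shut), then the shift along the world's x, y, z in units of 25 mm (1.0 is 25 mm), then the turn, a rotation vector about the world's x, y, z in rad. In form: [[gripper, dx, dy, dz, rx, ry, rz], ...]. A call has 1 to 20 rows; each row is the pose to reach, as a shift and turn from the pose commanded when the call began; what a row does not reach only later rows make up. A row lasts 1/12 s, in which the tool goes at most 41.7 mm and 7.16 degrees, less where a joint would pass 70% of its speed; a pose out of reach is approached as far as the arm can. A call with a gripper value outside its range is refused whole. The fingers move at their own pace and stop on an object; "squeeze" is the grip in N (left out, the last holds). Time passes only in rows, so rows that repeat a pose let the fingers close. It gives the time, the measured TCP pose, the force and the opening at its end, in the units of the state.
- robot.read_state(): the state, without advancing time (a new reading comes with each control period).
- robot.read_camera(name): name is "scene" or "side" or "wrist"; returns a dict with "image" (400x640x3 uint8, red, green, blue), "fx", "fy", "cx", "cy" (pixels), "dist" ([k1, k2, p1, p2, k3] as OpenCV has them; the pictures are not rectified), "T" (4x4, takes a point from camera to world coordinates); the wrist camera has in their place "mount" (4x4, takes a point from camera to tool coordinates, whose origin is the TCP and whose axes are the flange's). Camera axes: x right, y down, z forward; pixel columns grow to the right and rows downward; lengths in m; the calibration is good to about 2 mm. A picture is of the moment at which its call begins: read the wrist's pose just before it. There is no depth.
- robot.close_job(): hands the job in, once; it reports no verdict.
The state is a dict: "t": time; "q": joint angles; "dq": joint speeds; "joint_torque": joint torques, N m; "tool_pos": TCP position; "orientation": TCP orientation; "force": force on the tool from outside, world axes, zero at the start; "wrist_torque": the same for the moment, N m; "opening": finger opening in m.
Only numpy, scipy, OpenCV 4.12 (cv2) and the standard library are available. Lean on these libraries where they do the work, as an engineer would, in place of code of your own. Each camera call takes 0.05 s, during which the arm holds its last target.

## Working session

There is one attempt and no reset: what is moved stays moved. The work goes in short steps, Python scripts to look and compute and a tool call to move; the robot and the scene stay as the last step left them, time stands still between calls to the robot, and variables do not carry over. Pictures are saved under pics/ and viewed, and the job is handed in when it is done.

Besides the shell and the picture viewer there is one more tool, called as name(argument=value, ...) on one line, values as JSON. drive_tool: Moves the arm, as the interface text tells. Its arguments: {"type":"object","properties":{"increments":{"type":"array"},"squeeze":{"type":"number"}},"required":["increments"]}

```bash
ls; mkdir -p pics; python3 - <<'E'
from plant import robot
import cv2
s=robot.read_state();print(s)
for n in ["scene","side","wrist"]:
    c=robot.read_camera(n);cv2.imwrite(f"pics/{n}0.png",c["image"][:,:,::-1])
    print(n,{k:v for k,v in c.items() if k!="image"})
E
```

```text
pics
{'t': 0.0, 'q': array([-8.53974165e-02,  1.31178402e-01,  1.48928526e+00,  1.61745021e-05,
        1.52299892e+00, -8.53968878e-02]), 'dq': array([ 7.38132103e-04,  2.71517387e-04,  3.36761272e-04, -1.82256837e-03,
       -4.63367221e-05,  6.76494362e-04]), 'joint_torque': array([-1.61290725e-03, -5.59853125e+01, -4.91755986e+01,  7.67333270e-02,
        3.59135563e-02, -2.97389461e-04]), 'tool_pos': array([5.99470398e-01, 7.49444139e-05, 2.42573830e-01]), 'orientation': array([-2.22042387e+00, -2.22042095e+00,  1.87198657e-03]), 'force': array([-0.67736587,  0.47355194,  0.17661873]), 'wrist_torque': array([-0.01568782, -0.01973411, -0.01743689]), 'opening': 0.09322566819692507}
scene {'fx': 468.9537847548027, 'fy': 468.9537847548027, 'cx': 322.4800934128559, 'cy': 200.5831414569986, 'dist': array([-0.00769263,  0.        ,  0.        ,  0.        ,  0.        ]), 'T': array([[ 0.75901756,  0.40347557, -0.51097926,  1.26446648],
       [ 0.65094555, -0.45492777,  0.60770932, -0.87257991],
       [ 0.01273721, -0.79388173, -0.60793879,  0.97172898],
       [ 0.        ,  0.     
[... 312 characters left out ...]
8856,  0.64982854, -1.01244416],
       [-0.01747531, -0.69204395, -0.7216438 ,  1.18109261],
       [ 0.        ,  0.        ,  0.        ,  1.        ]])}
wrist {'fx': 282.77308914193765, 'fy': 282.77308914193765, 'cx': 317.86286964269107, 'cy': 202.63314995623313, 'dist': array([-0.03643366,  0.        ,  0.        ,  0.        ,  0.        ]), 'mount': array([[ 6.85699389e-05, -9.62728883e-01, -2.70468284e-01,
         7.51692372e-02],
       [ 9.99999987e-01,  2.71932311e-05,  1.56729020e-04,
         4.17347870e-04],
       [-1.43532648e-04, -2.70468291e-01,  9.62728873e-01,
        -1.40735988e-01],
       [ 0.00000000e+00,  0.00000000e+00,  0.00000000e+00,
         1.00000000e+00]])}
```

View pics/scene0.png

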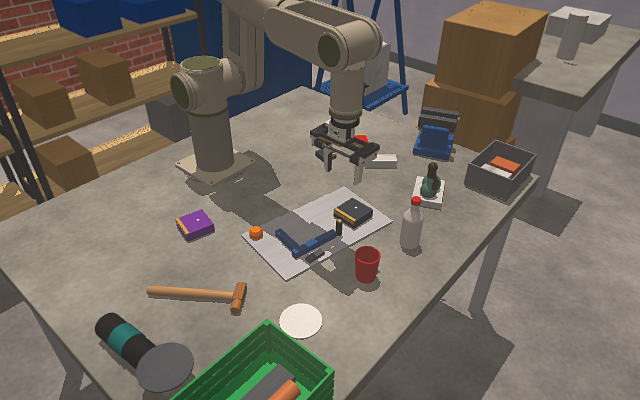

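View pics/side0.png

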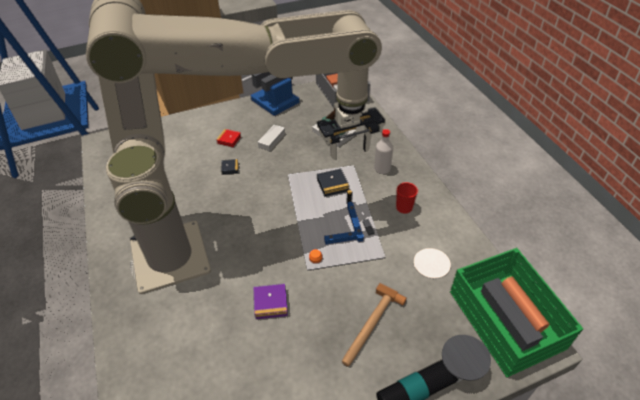

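View pics/wrist0.png

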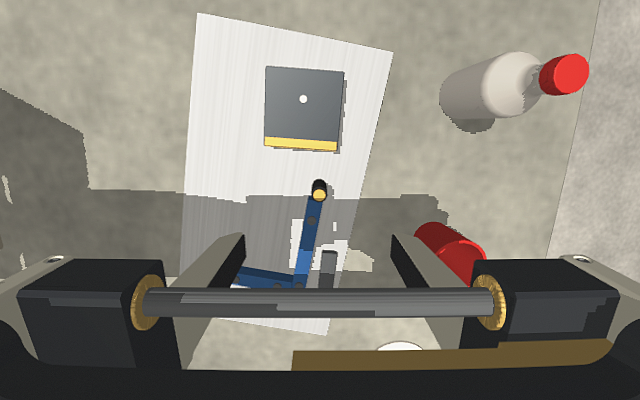

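Candidates for the plinth:
- Dark stone with a brass strip on the plate: scene (352,212), side (333,181), wrist (303,105).
- Small dark block off the plate: side (230,166).
- Purple block: scene (195,224).
- Red block: side (229,138).

I choose the large dark one on the plate. Next I take a second wrist view from another place, then measure.

```bash
cat > h.py <<'E'
import numpy as np,cv2
from plant import robot
from scipy.spatial.transform import Rotation as R
def cam(n):
    s=robot.read_state(); c=robot.read_camera(n)
    if n=="wrist":
        T=np.eye(4);T[:3,:3]=R.from_rotvec(s["orientation"]).as_matrix();T[:3,3]=s["tool_pos"];c["T"]=T@c["mount"]
    c["K"]=np.array([[c["fx"],0,c["cx"]],[0,c["fy"],c["cy"]],[0,0,1]]);return c
def save(c,fn): np.savez(fn,**c)
def load(fn): return dict(np.load(fn))
def ray(c,px):
    u=cv2.undistortPoints(np.array(px,float).reshape(-1,1,2),c["K"],c["dist"]).reshape(-1,2)
    d=np.c_[u,np.ones(len(u))]@c["T"][:3,:3].T
    return c["T"][:3,3],d/np.linalg.norm(d,axis=1)[:,None]
def onplane(c,px,z):
    o,d=ray(c,px);return o+d*((z-o[2])/d[:,2])[:,None]
def tri(c1,p1,c2,p2):
    out=[]
    for a,b in zip(np.atleast_2d(p1),np.atleast_2d(p2)):
        o1,d1=ray(c1,a);o2,d2=ray(c2,b);A=np.c_[d1[0],-d2[0]]
        t=np.linalg.lstsq(A,o2-o1,rcond=None)[0];q1=o1+t[0]*d1[0];q2=o2+t[1]*d2[0]
        out.append(np.r_[(q1+q2)/2,np.linalg.norm(q1-q2)])
    return np.array(out)
def proj(c,P):
    Ti=np.linalg.inv(c["T"]);return cv2.projectPoints(np.array(P,float).reshape(-1,3),cv2.Rodrigues(Ti[:3,:3])[0],Ti[:3,3],c["K"],c["dist"])[0].reshape(-1,2)
E
python3 - <<'E'
from h import *
c=cam("wrist");save(c,"w0.npz");cv2.imwrite("pics/crop0.png",cv2.resize(c["image"][0:300,170:410,::-1],None,fx=2.5,fy=2,interpolation=cv2.INTER_CUBIC))
cs=cam("scene");cv2.imwrite("pics/scrop0.png",cv2.resize(cs["image"][170:300,220:420,::-1],None,fx=4,fy=4,interpolation=cv2.INTER_CUBIC))
E
```

drive_tool(increments=[[1,0,-0.8,0.8,0,0,0],[1,0,-1.6,1.6,0,0,0],[1,0,-2.4,2.4,0,0,0],[1,0,-3.2,3.2,0,0,0],[1,0,-4,3.6,0,0,0],[1,0,-4.4,3.6,0,0,0],[1,0,-4.4,3.6,0,0,0],[1,0,-4.4,3.6,0,0,0],[1,0,-4.4,3.6,0,0,0]])

```text
t: 1.0
tool_pos: [0.5995, -0.1089, 0.3318]
orientation: [-2.219, -2.22, 0.001]
force: [-0.1, 0.3, -0.0]
opening: 0.0375
```

```bash
python3 - <<'E'
from h import *
c=cam("wrist");save(c,"w1.npz");cv2.imwrite("pics/wrist1.png",c["image"][:,:,::-1])
print(robot.read_state()["tool_pos"])
E
```

```text
[ 0.59957477 -0.10872943  0.33198516]
```

View pics/wrist1.png

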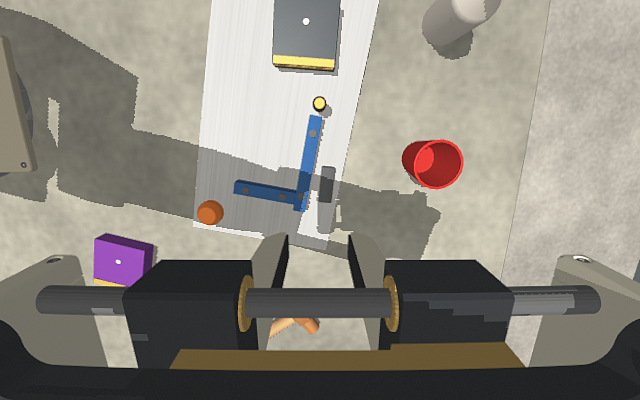

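View pics/scrop0.png

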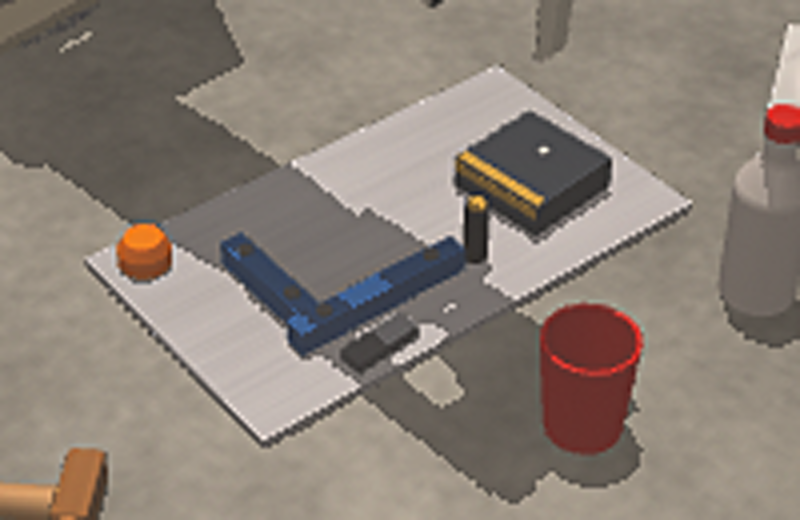

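The wrist view shows the plinth at (305,35), the post cap at (319,103), the back stop from (315,120) to (300,205), the side stop at (265,190), the wedge at (327,185) and the puck at (210,212). The crop confirms the chosen plinth is dark with a brass strip. Now I measure.

```bash
python3 - <<'E'
from h import *
cs=[load("w0.npz"),load("w1.npz")]
res=[]
for c in cs:
    hsv=cv2.cvtColor(c["image"],cv2.COLOR_RGB2HSV)
    y=cv2.inRange(hsv,(18,110,90),(35,255,255))
    n,l,st,ce=cv2.connectedComponentsWithStats(y)
    for i in range(1,n):
        if st[i,4]>30: print("yellow",st[i],ce[i].round(1))
    # dark top + blue
    b=cv2.inRange(hsv,(100,120,30),(125,255,255)); n,l,st,ce=cv2.connectedComponentsWithStats(b)
    for i in range(1,n):
        if st[i,4]>100: print("blue",st[i],ce[i].round(1))
    t=cv2.inRange(c["image"],(60,60,60),(105,110,120))
    t[160:]=0;t[:,:255]=0;t[:,350:]=0
    g=c["image"]; print(g[100 if c is cs[0] else 40,290])
E
```

```text
yellow [264 137  73  14 690] [299.9 143.5]
yellow [313 189  13  12 126] [318.8 194.5]
yellow [130 275  34  55 862] [143.  302.2]
yellow [473 275  33  55 866] [492.6 302.2]
yellow [ 291  339  322   31 6562] [458.7 356.7]
blue [ 236  196   86   92 1991] [287.5 258.2]
[126 130 132]
yellow [273  55  61  15 606] [303.8  62.2]
yellow [314  97  11  12 106] [319.  102.7]
yellow [238 276  16  56 471] [243.7 304. ]
yellow [383 276  16  56 483] [392.1 304. ]
yellow [ 94 279  33   8 119] [107.  283.2]
yellow [ 169  342  355   29 7349] [355.2 358.1]
blue [ 234  115   88   97 1774] [289.4 174.7]
[135 140 141]
```

```bash
python3 - <<'E'
from h import *
c0,c1=load("w0.npz"),load("w1.npz")
print("post cap",tri(c0,[318.8,194.5],c1,[319,102.7]))
cv2.imwrite("pics/a.png",cv2.resize(c0["image"][55:205,250:355,::-1],None,fx=4,fy=4,interpolation=cv2.INTER_NEAREST))
cv2.imwrite("pics/b.png",cv2.resize(c1["image"][0:240,185:345,::-1],None,fx=2.5,fy=2.5,interpolation=cv2.INTER_NEAREST)) if 0 else cv2.imwrite("pics/b.png",cv2.resize(c1["image"][90:240,185:345,::-1],None,fx=4,fy=4,interpolation=cv2.INTER_NEAREST))
E
```

```text
post cap [[ 6.00892113e-01 -5.63171838e-03  6.02574641e-02  1.00349876e-04]]
```

View pics/a.png

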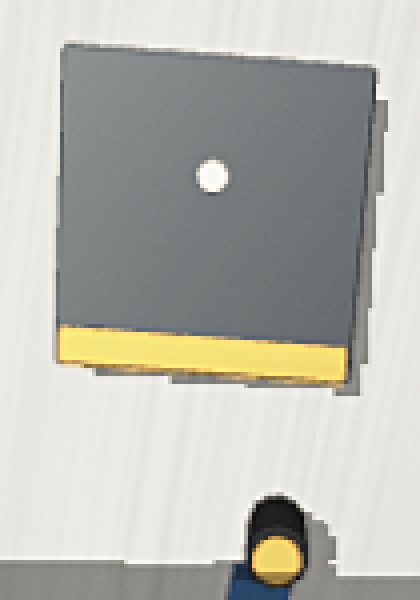

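View pics/b.png

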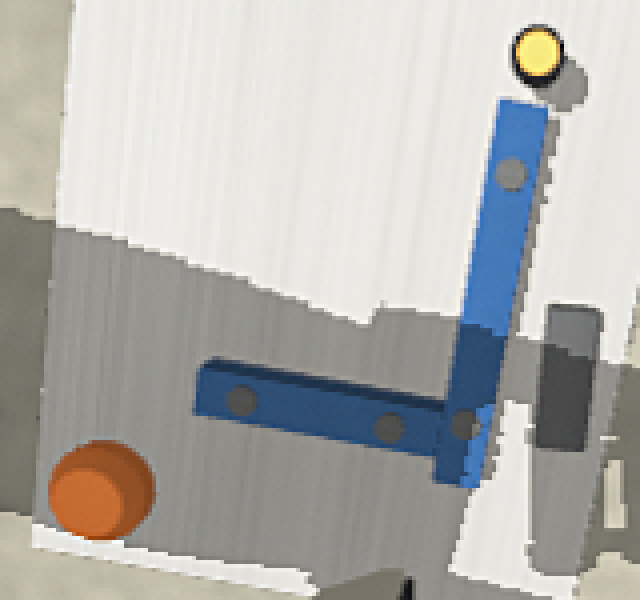

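```bash
python3 - <<'E'
from h import *
c0,c1=load("w0.npz"),load("w1.npz")
p=onplane(c0,[[265.5,66],[343.7,72.3],[336.9,150.5],[264.7,145.6]],.038)
print(p[:,:2].round(4)); print("sides",np.linalg.norm(p-np.roll(p,-1,0),axis=1)); print("centre",p.mean(0))
e=(p[2]+p[3]-p[0]-p[1])/2; print("plinth x dir",np.degrees(np.arctan2(e[1],e[0])))
print("dot",tri(c0,[303,99],c1,[306,21]))
# bars: back stop top corners in w1 (z=.030)
f=lambda L:[[185+x/4,90+y/4] for x,y in L]
b=onplane(c1,f([[500,99],[549,106],[480,488],[433,483]]),.030);print("back",b[:,:2].round(4))
s=onplane(c1,f([[205,374],[445,412]]),.030);print("sidestop front edge top",s[:,:2].round(4))
pl=onplane(c1,f([[75,0],[33,548]]),.008);print("plate left edge",pl[:,:2].round(4))
for q in (b[3]*-1+b[0],b[2]*-1+b[1],pl[0]-pl[1]): print("yaw",np.degrees(np.arctan2(-q[0],q[1])),np.linalg.norm(q))
q=s[1]-s[0];print(np.degrees(np.arctan2(q[1],q[0])))
E
```

```text
[[0.5407 0.1382]
 [0.629  0.1314]
 [0.6228 0.0436]
 [0.5358 0.0495]]
sides [0.0885645  0.08803087 0.08725469 0.08883201]
centre [0.58208789 0.09068426 0.038     ]
plinth x dir -93.63690072873054
dot [[5.82857444e-01 1.02435674e-01 4.02710665e-02 2.54110209e-04]]
back [[ 0.5874 -0.0208]
 [ 0.6058 -0.0233]
 [ 0.5782 -0.1737]
 [ 0.5589 -0.1716]]
sidestop front edge top [[ 0.4686 -0.126 ]
 [ 0.5644 -0.1416]]
plate left edge [[ 0.4219  0.0176]
 [ 0.3794 -0.2087]]
yaw -10.695907075082953 0.15344924996721326
yaw -10.409692142266373 0.15289683054176303
yaw -10.614171983483885 0.23029911734444003
-9.235653228069271
```

```bash
python3 - <<'E'
from h import *
c=cam("scene");s=cam("side")
print("scene bottle,cup,figure slab,offcut",onplane(c,[[410,245],[368,277],[428,197],[381,163]],0)[:,:2].round(3))
print("bottle cap z.17 tri",tri(c,[416,203],s,[386,135]).round(3),"cup rim",onplane(c,[[368,255]],.085).round(3))
print("figure top scene z.145",onplane(c,[[433,166]],.145).round(3))
cv2.imwrite("pics/side1.png",cv2.resize(s["image"][90:290,200:440,::-1],None,fx=3,fy=3))
E
```

```text
scene bottle,cup,figure slab,offcut [[ 0.792  0.107]
 [ 0.774 -0.085]
 [ 0.708  0.357]
 [ 0.461  0.426]]
bottle cap z.17 tri [[0.786 0.111 0.154 0.003]] cup rim [[ 0.769 -0.088  0.085]]
figure top scene z.145 [[0.717 0.33  0.145]]
```

View pics/side1.png

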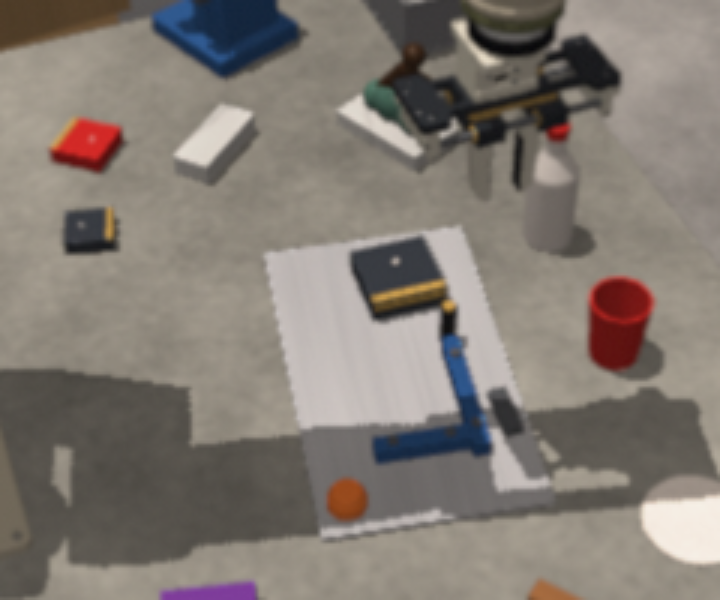

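drive_tool(increments=[[1,-0.3,1.5,0,0,0,-0.06],[1,-0.6,3.0,0,0,0,-0.06],[1,-0.9,4.5,0,0,0,-0.06],[1,-1.2,6.0,-0.5,0,0,-0.06],[1,-1.4,7.5,-1.5,0,0,-0.06],[1,-1.4,9.0,-2.5,0,0,-0.06],[1,-1.4,10.2,-3.5,0,0,-0.06],[1,-1.4,10.8,-4.5,0,0,-0.06],[1,-1.4,10.8,-5.5,0,0,-0.06],[1,-1.4,10.8,-6.5,0,0,-0.06],[1,-1.4,10.8,-7.5,0,0,-0.06],[1,-1.4,10.8,-8.0,0,0,-0.06],[1,-1.4,10.8,-8.0,0,0,-0.06],[1,-1.4,10.8,-8.0,0,0,-0.06]], squeeze=20)

```text
t: 2.32
tool_pos: [0.5645, 0.1602, 0.1335]
orientation: [-2.286, -2.154, 0.002]
force: [0.8, -0.5, -0.1]
opening: 0.0007
```

```bash
python3 - <<'E'
from h import *
c=cam("wrist");save(c,"w2.npz");cv2.imwrite("pics/wrist2.png",c["image"][:,:,::-1])
s=cam("side");cv2.imwrite("pics/side2.png",cv2.resize(s["image"][90:290,250:440,::-1],None,fx=3,fy=3))
E
```

```text
(no output)
```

View pics/wrist2.png

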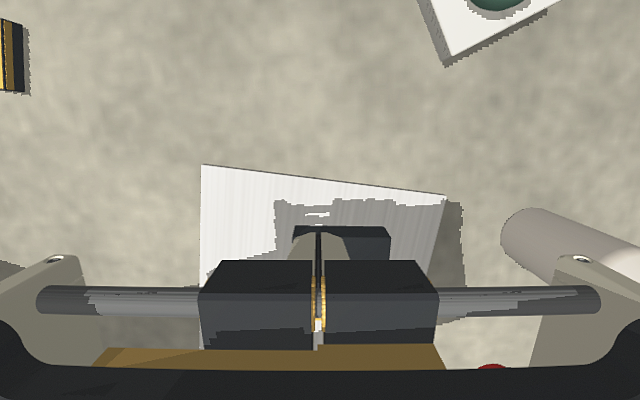

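View pics/side2.png

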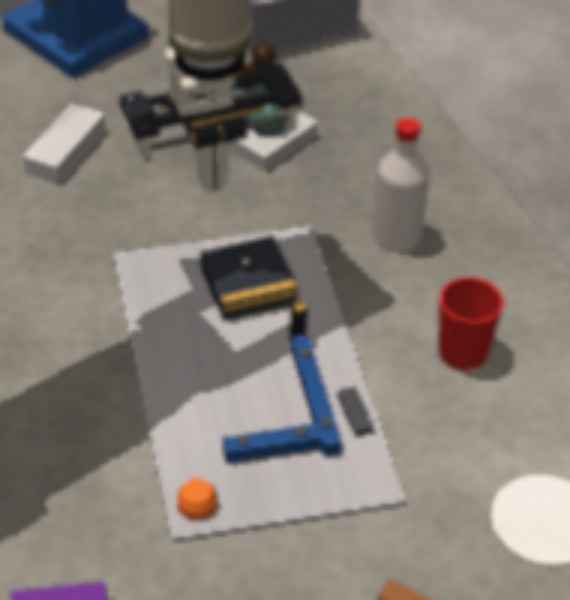

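The fingers sit behind the plinth's far face, and the side view shows clear space below them. Descending.

drive_tool(increments=[[1,0,0,-1.0,0,0,0],[1,0,0,-2.0,0,0,0],[1,0,0,-2.8,0,0,0],[1,0,0,-3.4,0,0,0],[1,0,0,-3.7,0,0,0],[1,0,0,-3.7,0,0,0],[1,0,0,-3.7,0,0,0]])

```text
t: 3.0
tool_pos: [0.566, 0.1601, 0.0426]
orientation: [2.287, 2.153, 0.002]
force: [1.3, -0.6, -0.6]
opening: 0.0006
```

```bash
python3 - <<'E'
import numpy as np
y=np.radians(-10.5);ex=np.array([np.cos(y),np.sin(y)]);ey=np.array([-np.sin(y),np.cos(y)])
P=np.array([.601,-.0056])
for rel in [7,0,-10]: pass
# plan: angle a relative to jig from -83 to 0
tip=np.array([.565,.160])
s0=36;u=-22
for a in list(range(-83,1,10))+[-7,0]:
    r=np.radians(a)
    n=np.cos(r)*ex+np.sin(r)*ey;t=-np.sin(r)*ex+np.cos(r)*ey
    s=s0-10*np.radians(a+83)
    c=P*1e3-55*n-s*t; f=c-(45+7.5)*n+u*t
    print(a,"centre",c.round(1),"finger",f.round(1),"rz from start",round(np.radians(a+83),3))
E
```

```text
-83 centre [568.4  51.5] finger [549.7 105.2] rz from start 0.0
-73 centre [560.7  45.2] finger [532.9  94.8] rz from start 0.175
-63 centre [554.2  37.9] finger [518.2  82. ] rz from start 0.349
-53 centre [548.9  29.9] finger [505.8  67.1] rz from start 0.524
-43 centre [545.   21.4] finger [496.   50.5] rz from start 0.698
-33 centre [542.3  12.5] finger [489.1  32.7] rz from start 0.873
-23 centre [541.    3.5] finger [485.1  14.1] rz from start 1.047
-13 centre [541.1  -5.5] finger [484.2  -4.7] rz from start 1.222
-3 centre [542.4 -14.2] finger [486.2 -23.3] rz from start 1.396
-7 centre [541.7 -10.7] finger [485.  -15.9] rz from start 1.326
0 centre [543.  -16.7] finger [487.4 -28.8] rz from start 1.449
```

drive_tool(increments=[[1,0.4,0,0,0,0,0],[1,0.4,-0.2,0,0,0,0],[1,0.4,-0.4,0,0,0,0],[1,0.38,-0.55,0,0,0,0],[1,0.36,-0.65,0,0,0,0],[1,0.34,-0.75,0,0,0,0],[1,0.32,-0.85,0,0,0,0],[1,0.3,-0.95,0,0,0,0],[1,0.28,-1.05,0,0,0,0],[1,0.26,-1.15,0,0,0,0],[1,0.24,-1.25,0,0,0,0],[1,0.22,-1.35,0,0,0,0],[1,0.2,-1.45,0,0,0,0],[1,0.18,-1.55,0,0,0,0],[1,0.16,-1.65,0,0,0,0],[1,0.14,-1.75,0,0,0,0],[1,0.13,-1.85,0,0,0,0],[1,0.12,-1.9,0,0,0,0],[1,0.12,-1.9,0,0,0,0]])

```text
t: 4.58
tool_pos: [0.5687, 0.1132, 0.0424]
orientation: [2.287, 2.154, 0.004]
force: [0.4, 4.9, 2.6]
opening: 0.0006
```

```bash
cat > look.py <<'E'
from h import *
import sys
n=sys.argv[1]
c=cam("scene");s=cam("side")
save(c,f"sc{n}.npz");save(s,f"si{n}.npz")
a=cv2.resize(c["image"][180:290,230:410,::-1],None,fx=3.3,fy=3.3,interpolation=cv2.INTER_CUBIC)
b=cv2.resize(s["image"][155:275,280:400,::-1],None,fx=3.3*110/120,fy=3.3*110/120,interpolation=cv2.INTER_CUBIC)
b=cv2.resize(b,(a.shape[0]//2*1,a.shape[0]//2)) if 0 else b
h=min(a.shape[0],b.shape[0]);cv2.imwrite(f"pics/l{n}a.png",a);cv2.imwrite(f"pics/l{n}b.png",cv2.resize(b,None,fx=1.5,fy=1.5))
st=robot.read_state();print(st["t"],st["tool_pos"].round(4),st["force"].round(1))
E
python3 look.py 1
```

```text
4.6833 [0.5686 0.1132 0.0423] [1.1 5.  3.6]
```

View pics/l1a.png

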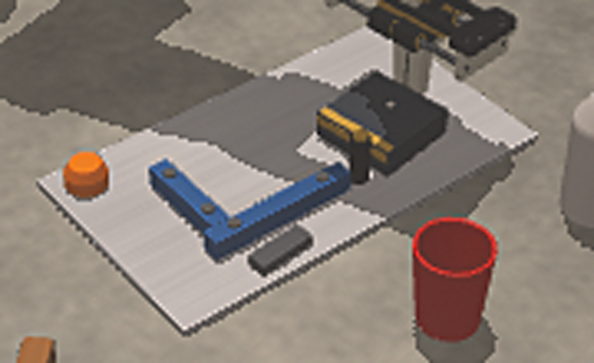

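View pics/l1b.png

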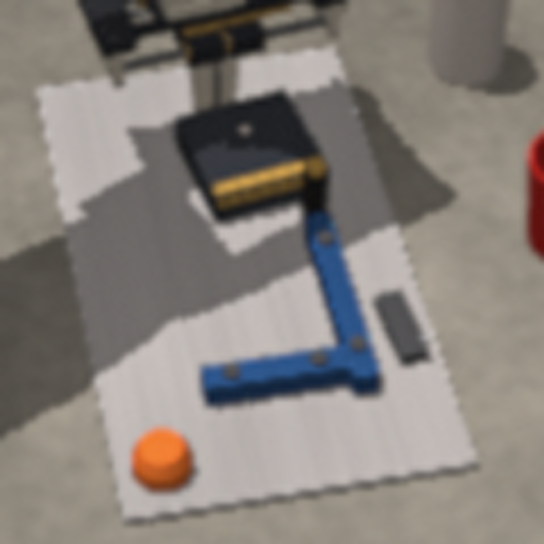

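```bash
python3 - <<'E'
import numpy as np
y=np.radians(-10.5);ex=np.array([np.cos(y),np.sin(y)]);ey=np.array([-np.sin(y),np.cos(y)])
P=np.array([601,-5.6]);st=np.array([568,112.5])
for s0,u0,u1 in [(30,-10,-22)]:
  for a in list(range(-83,-2,5))+[0]:
    r=np.radians(a);k=(a+83)/83
    n=np.cos(r)*ex+np.sin(r)*ey;t=-np.sin(r)*ex+np.cos(r)*ey
    s=s0-10*np.radians(a+83);u=u0+(u1-u0)*min(1,k*1.5)
    f=P-55*n-s*t-52.5*n+u*t
    print(a,f.round(1),((f-st)/25).round(2),round(np.radians(a+83),2))
E
```

```text
-83 [567.6 104.1] [-0.01 -0.33] 0.0
-78 [558.  100.8] [-0.4  -0.47] 0.09
-73 [548.7  96.6] [-0.77 -0.63] 0.17
-68 [539.7  91.6] [-1.13 -0.83] 0.26
-63 [531.3  85.9] [-1.47 -1.07] 0.35
-58 [523.4  79.4] [-1.78 -1.33] 0.44
-53 [516.1  72.2] [-2.08 -1.61] 0.52
-48 [509.5  64.4] [-2.34 -1.92] 0.61
-43 [503.5  56. ] [-2.58 -2.26] 0.7
-38 [498.4  47.1] [-2.78 -2.61] 0.79
-33 [494.   37.8] [-2.96 -2.99] 0.87
-28 [490.5  28.2] [-3.1  -3.37] 0.96
-23 [488.4  19.1] [-3.18 -3.74] 1.05
-18 [487.1  10. ] [-3.23 -4.1 ] 1.13
-13 [486.6   0.8] [-3.26 -4.47] 1.22
-8 [486.7  -8.4] [-3.25 -4.84] 1.31
-3 [487.6 -17.5] [-3.22 -5.2 ] 1.4
0 [488.5 -22.9] [-3.18 -5.42] 1.45
```

drive_tool(increments=[[1,0,-0.2,0,0,0,0],[1,0,-0.35,0,0,0,0],[1,-0.05,-0.45,0,0,0,0],[1,-0.15,-0.53,0,0,0,0.04],[1,-0.3,-0.58,0,0,0,0.06],[1,-0.45,-0.63,0,0,0,0.09],[1,-0.6,-0.7,0,0,0,0.13],[1,-0.75,-0.77,0,0,0,0.17],[1,-0.9,-0.86,0,0,0,0.21],[1,-1.1,-0.95,0,0,0,0.26],[1,-1.1,-0.95,0,0,0,0.26]])

```text
t: 5.6
tool_pos: [0.5401, 0.0912, 0.0423]
orientation: [-1.983, -2.434, -0.006]
force: [-3.5, 13.6, 7.0]
opening: 0.0005
```

```bash
python3 look.py 2
```

```text
5.7 [0.5401 0.0912 0.0422] [-4.7 13.9  7.3]
```

View pics/l2a.png

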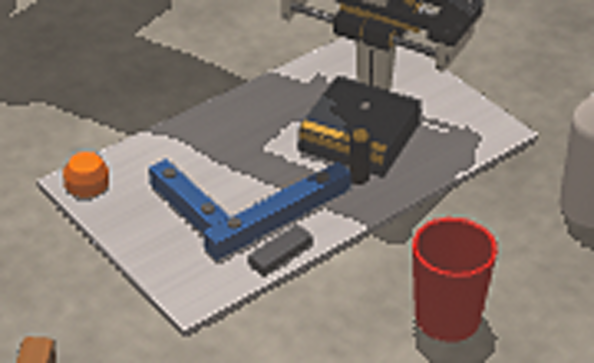

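View pics/l2b.png

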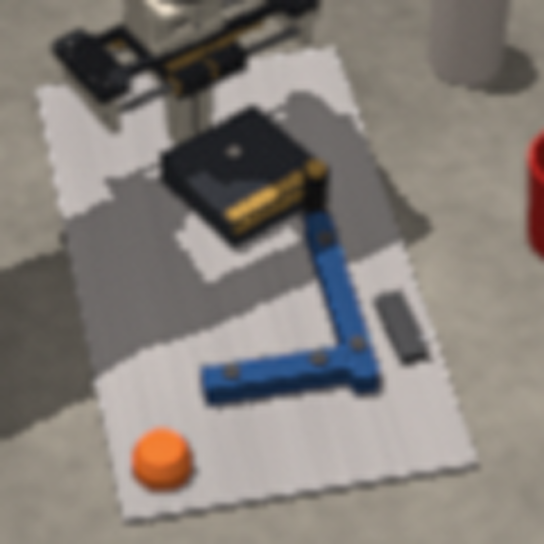

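```bash
cat > meas.py <<'E'
from h import *
def jig(p):
    y=np.radians(-10.5);ex=np.array([np.cos(y),np.sin(y)]);ey=np.array([-np.sin(y),np.cos(y)])
    o=np.array([.601,-.0056])-.062*ex-.03*ey
    d=np.atleast_2d(p)[:,:2]-o;return np.c_[d@ex,d@ey]*1e3
def side(n,L): # order: TL,TR(near post),BR(brass),BL(brass)
    c=load(f"si{n}.npz");p=onplane(c,[[280+x/4.5375,155+y/4.5375] for x,y in L],.038);return p
E
python3 - <<'E'
from meas import *
p=side(2,[[163,163],[250,107],[322,172],[230,222]])
print(p.round(4),"\njig",jig(p).round(1),np.linalg.norm(p-np.roll(p,-1,0),axis=1).round(3),"c",jig(p.mean(0)))
c=load("si2.npz");print(jig(onplane(c,[[280+316/4.5375,155+168/4.5375]],.062)))
E
```

```text
[[ 0.5094  0.058   0.038 ]
 [ 0.5913  0.0888  0.038 ]
 [ 0.6137  0.0054  0.038 ]
 [ 0.5325 -0.0157  0.038 ]] 
jig [[-39.7  75.8]
 [ 35.2 121. ]
 [ 72.4  43.2]
 [ -3.5   7.6]] [0.087 0.086 0.084 0.077] c [[16.13228076 61.90992045]]
[[63.03053777 25.08595652]]
```

drive_tool(increments=[[1,-0.18,-0.08,0,0,0,0.05],[1,-0.36,-0.18,0,0,0,0.09],[1,-0.52,-0.31,0,0,0,0.14],[1,-0.66,-0.45,0,0,0,0.18],[1,-0.8,-0.59,0,0,0,0.22],[1,-0.94,-0.74,0,0,0,0.26],[1,-1.07,-0.9,0,0,0,0.31],[1,-1.19,-1.06,0,0,0,0.35],[1,-1.19,-1.06,0,0,0,0.35]])

```text
t: 6.45
tool_pos: [0.5101, 0.0634, 0.042]
orientation: [-1.53, -2.742, -0.004]
force: [-5.3, 9.0, 8.3]
opening: 0.0008
```

```bash
python3 look.py 3
```

```text
6.55 [0.5102 0.0635 0.042 ] [-5.6  8.7  9.8]
```

View pics/l3b.png

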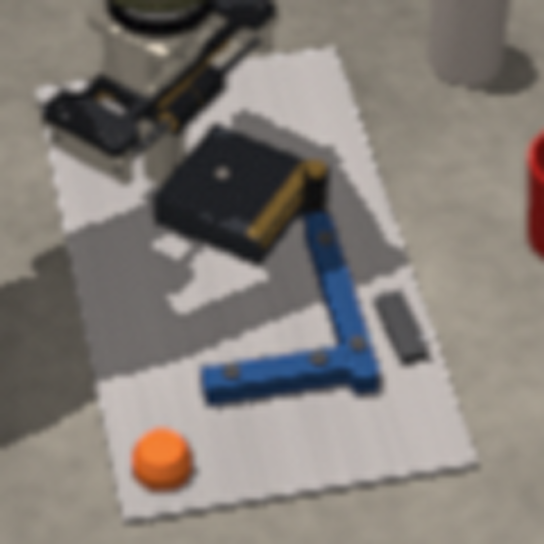

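drive_tool(increments=[[1,-0.13,-0.13,0.05,0,0,0.05],[1,-0.25,-0.29,0.05,0,0,0.09],[1,-0.35,-0.47,0.05,0,0,0.14],[1,-0.45,-0.66,0.05,0,0,0.18],[1,-0.54,-0.85,0.05,0,0,0.22],[1,-0.62,-1.03,0.05,0,0,0.26],[1,-0.69,-1.22,0.05,0,0,0.31],[1,-0.75,-1.4,0.05,0,0,0.35],[1,-0.79,-1.58,0.05,0,0,0.4],[1,-0.82,-1.76,0.05,0,0,0.44],[1,-0.82,-1.76,0.05,0,0,0.44]])

```text
t: 7.47
tool_pos: [0.4889, 0.0181, 0.0422]
orientation: [-0.895, -3.009, -0.0]
force: [-3.8, 1.5, 2.4]
opening: 0.0004
```

```bash
python3 look.py 4
```

```text
7.5667 [0.4889 0.0182 0.0421] [-6.   1.4  4.7]
```

View pics/l4b.png

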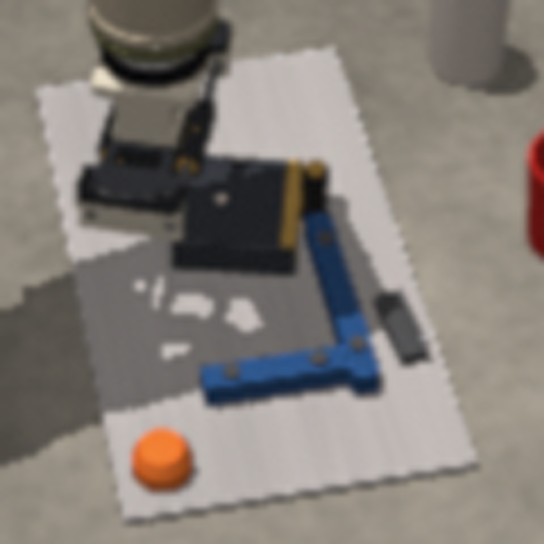

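drive_tool(increments=[[1,-0.03,-0.18,0,0,0,0.05],[1,-0.05,-0.35,0,0,0,0.09],[1,-0.06,-0.53,0,0,0,0.13],[1,-0.07,-0.72,0,0,0,0.17],[1,-0.07,-0.9,0,0,0,0.22],[1,-0.06,-1.09,0,0,0,0.26],[1,-0.06,-1.2,0,0,0,0.3],[1,-0.06,-1.3,0,0,0,0.33],[1,-0.06,-1.3,0,0,0,0.33]])

```text
t: 8.32
tool_pos: [0.4855, -0.0129, 0.0414]
orientation: [-0.389, -3.11, -0.003]
force: [-12.3, 8.6, 8.4]
opening: 0.0004
```

```bash
python3 look.py 5
```

```text
8.4167 [ 0.4855 -0.0129  0.0414] [-11.7   8.    8.8]
```

View pics/l5b.png

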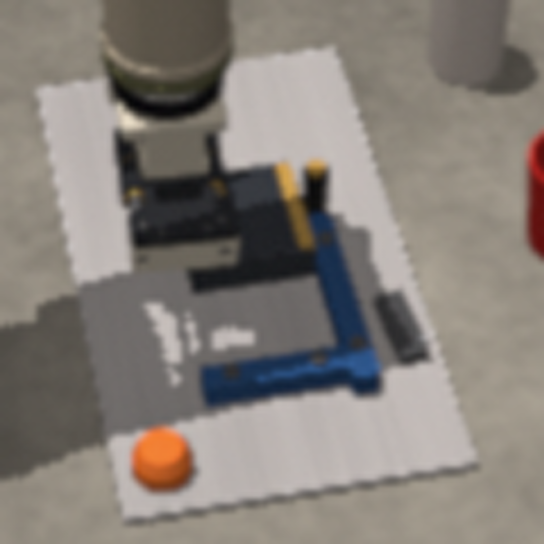

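View pics/l5a.png

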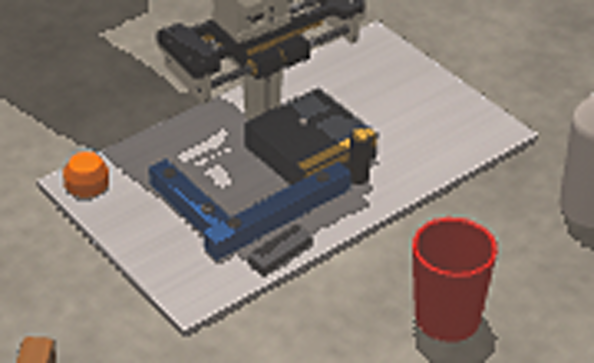

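drive_tool(increments=[[1,0.02,0.02,0,0,0,0.03],[1,0.04,0.03,0,0,0,0.06],[1,0.06,0.03,0,0,0,0.06],[1,0.08,0.03,0,0,0,0.06],[1,0.08,0.03,0,0,0,0.06]])

```text
t: 8.83
tool_pos: [0.4861, -0.0133, 0.0414]
orientation: [-0.298, -3.117, 0.001]
force: [-21.2, 1.4, 17.0]
opening: 0.0005
```

```bash
python3 look.py 6
```

```text
8.9333 [ 0.4861 -0.0133  0.0414] [-22.3   1.5  17. ]
```

View pics/l6b.png

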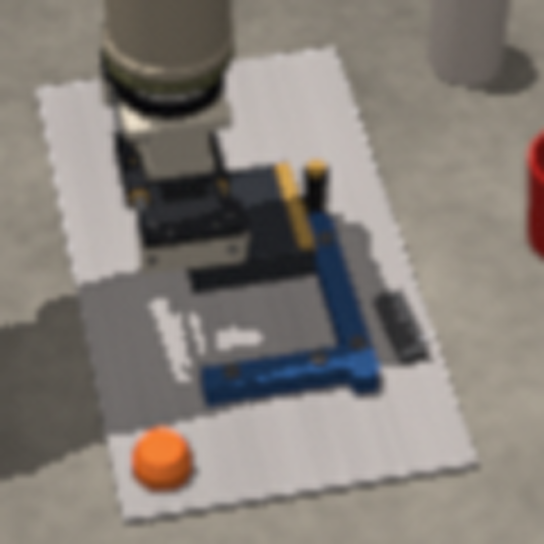

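View pics/l6a.png

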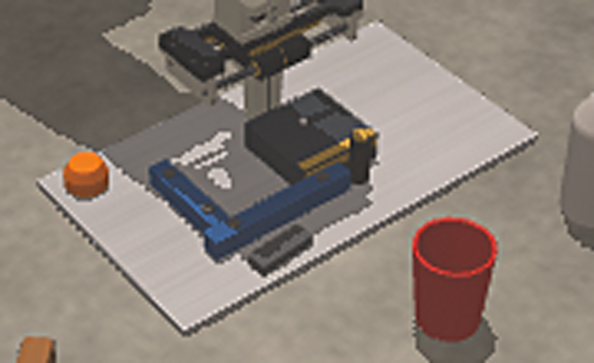

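```bash
python3 - <<'E'
from meas import *
for nm,n,roi in (("si","6",(155,240,320,400)),("sc","6",(180,260,290,360))):
    c=load(nm+n+".npz");im=c["image"];r=roi
    if nm=="sc": cv2.imwrite("pics/z6a.png",cv2.resize(im[195:250,270:350,::-1],None,fx=9,fy=9,interpolation=cv2.INTER_NEAREST))
    else: cv2.imwrite("pics/z6b.png",cv2.resize(im[180:240,310:365,::-1],None,fx=9,fy=9,interpolation=cv2.INTER_NEAREST))
E
```

```text
(no output)
```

View pics/z6a.png

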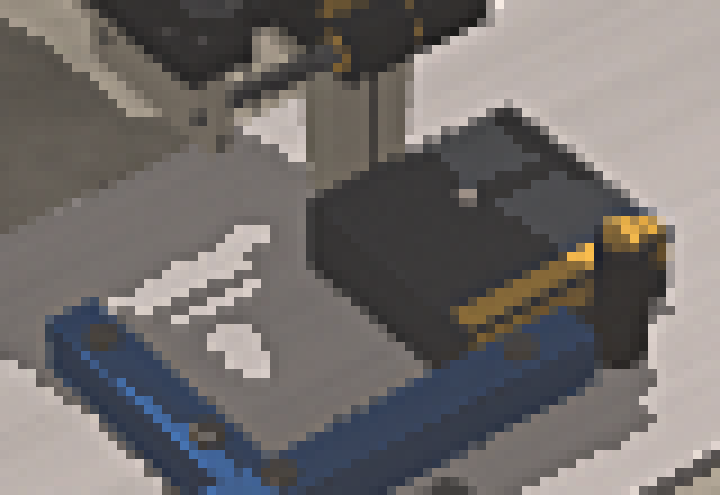

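View pics/z6b.png

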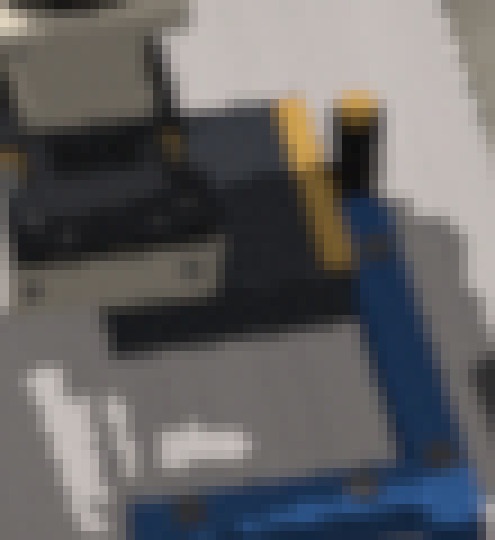

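```bash
python3 - <<'E'
from meas import *
c=load("si6.npz");f=lambda x,y:[310+x/9-.5,180+y/9-.5]
print("brass outer top side",jig(onplane(c,[f(305,98),f(357,268)],.038)).round(1))
print("brass inner top",jig(onplane(c,[f(273,100),f(325,270)],.038)).round(1))
print("bar edge",jig(onplane(c,[f(350,215),f(402,460)],.030)).round(1), "cap",jig(onplane(c,[f(360,108)],.062)).round(1))
c=load("sc6.npz");f=lambda x,y:[270+x/9-.5,195+y/9-.5]
print("brass outer top scene",jig(onplane(c,[f(462,322),f(590,255)],.038)).round(1),"inner",jig(onplane(c,[f(452,308),f(585,240)],.038)).round(1))
print("bar",jig(onplane(c,[f(275,460),f(560,312)],.030)).round(1))
E
```

```text
brass outer top side [[ 50.5  59.7]
 [ 49.8 -27.5]]
brass inner top [[ 38.6  61.1]
 [ 38.4 -26.1]]
bar edge [[  55.2    5.7]
 [  46.5 -111.1]] cap [[63.1 27.5]]
brass outer top scene [[ 42.5 -23.5]
 [ 42.4  32.9]] inner [[ 34.9 -21.7]
 [ 35.2  36.7]]
bar [[  51.2 -108.4]
 [  51.9   11.8]]
```

The brass side reads parallel to jig y, at jig x≈50 with the ends within 0.7 mm. The push force is 22 N against the back stop, so the quarter turn is done. Now I back off and move round to the +y face.

drive_tool(increments=[[1,-0.3,0.06,0,0,0,0],[1,-0.8,0.15,0,0,0,0],[1,-0.8,0.15,0.8,0,0,0],[1,-0.8,0.15,1.8,0,0,0],[1,-0.8,0.3,2.8,0,0,-0.12],[1,-0.8,0.8,3.2,0,0,-0.24],[1,-0.5,1.5,3.2,0,0,-0.36],[1,0,2.2,3.2,0,0,-0.48],[1,0.6,2.79,3.2,0,0,-0.6],[1,1.3,2.79,3.2,0,0,-0.72],[1,1.9,2.79,3.2,0,0,-0.84],[1,2.47,2.79,3.2,0,0,-0.96],[1,2.47,2.79,3.2,0,0,-1.08],[1,2.47,2.79,3.2,0,0,-1.2],[1,2.47,2.79,3.2,0,0,-1.32],[1,2.47,2.79,3.2,0,0,-1.44],[1,2.47,2.79,3.2,0,0,-1.56],[1,2.47,2.79,3.2,0,0,-1.56],[1,2.47,2.79,3.2,0,0,-1.56]])

```text
t: 10.52
tool_pos: [0.5524, 0.056, 0.1225]
orientation: [2.408, 2.017, 0.0]
force: [-0.2, -0.7, -0.2]
opening: 0.0004
```

```bash
python3 look.py 7; python3 - <<'E'
from h import *
c=cam("wrist");cv2.imwrite("pics/w7.png",c["image"][:,:,::-1])
E
```

```text
10.6167 [0.5525 0.0561 0.1225] [-0.9  0.6 -0.2]
```

View pics/l7a.png

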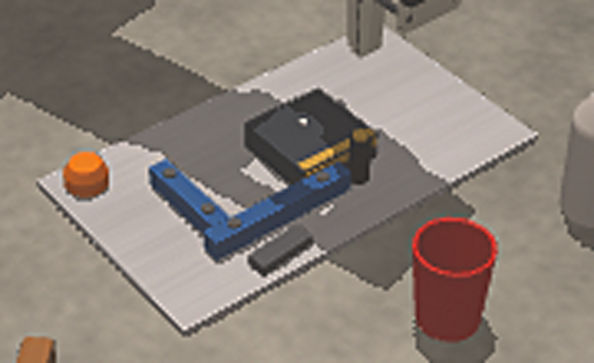

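View pics/l7b.png

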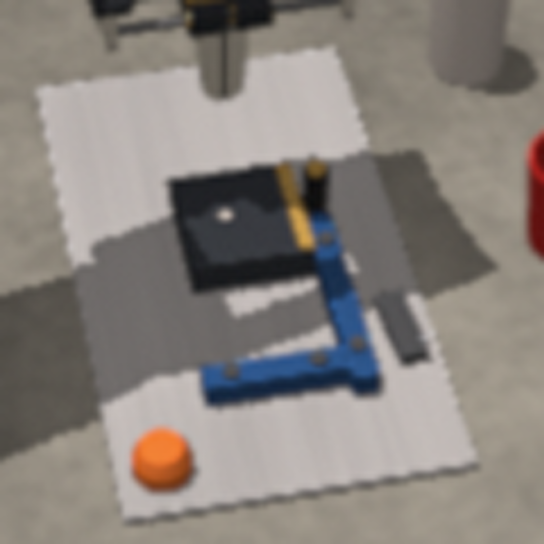

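```bash
python3 - <<'E'
from meas import *
p=side(7,[[170,180],[293,163],[316,248],[192,266]])
print(jig(p).round(1),jig(p.mean(0)).round(1))
q=(p[1]+p[2]-p[0]-p[3]);print("yaw vs jig",np.degrees(np.arctan2(q[1],q[0]))+10.5)
q=(p[0]+p[1]-p[2]-p[3]);print("yaw vs jig",np.degrees(np.arctan2(-q[0],q[1]))+10.5)
E
```

```text
[[-37.8  57.6]
 [ 53.8  56.5]
 [ 51.  -29.4]
 [-38.2 -28.5]] [[ 7.2 14.1]]
yaw vs jig -0.6234845792353472
yaw vs jig -1.0482730776104177
```

drive_tool(increments=[[1,0,0,-1.2,0,0,0],[1,0,0,-2.2,0,0,0],[1,0,0,-2.9,0,0,0],[1,0,0,-3.2,0,0,0],[1,-0.04,-0.2,-3.2,0,0,0],[1,-0.08,-0.4,-3.2,0,0,0],[1,-0.11,-0.55,-3.2,0,0,0],[1,-0.14,-0.7,-3.2,0,0,0],[1,-0.17,-0.85,-3.2,0,0,0],[1,-0.2,-1.0,-3.2,0,0,0],[1,-0.23,-1.15,-3.2,0,0,0],[1,-0.26,-1.3,-3.2,0,0,0],[1,-0.29,-1.45,-3.2,0,0,0],[1,-0.32,-1.6,-3.2,0,0,0],[1,-0.32,-1.6,-3.2,0,0,0]])

```text
t: 11.92
tool_pos: [0.5452, 0.0157, 0.0436]
orientation: [2.411, 2.012, 0.002]
force: [0.3, 1.1, 1.3]
opening: 0.0009
```

```bash
python3 look.py 8
```

```text
12.0167 [0.5453 0.0157 0.0434] [ 0.7  0.4 -0.5]
```

View pics/l8b.png

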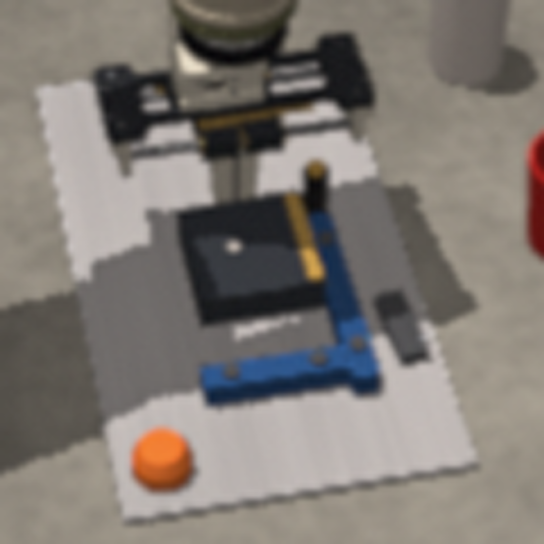

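drive_tool(increments=[[1,-0.03,-0.15,0,0,0,0],[1,-0.05,-0.3,0,0,0,0],[1,-0.08,-0.45,0,0,0,0],[1,-0.11,-0.6,0,0,0,0],[1,-0.14,-0.75,0,0,0,0],[1,-0.16,-0.9,0,0,0,0],[1,-0.19,-1.05,0,0,0,0],[1,-0.22,-1.2,0,0,0,0],[1,-0.24,-1.35,0,0,0,0],[1,-0.27,-1.5,0,0,0,0],[1,-0.29,-1.6,0,0,0,0],[1,-0.31,-1.7,0,0,0,0],[1,-0.32,-1.76,0,0,0,0],[1,-0.32,-1.76,0,0,0,0]])

```text
t: 13.18
tool_pos: [0.5373, -0.0271, 0.0434]
orientation: [2.412, 2.013, 0.003]
force: [0.2, 6.2, 4.6]
opening: 0.0007
```

```bash
python3 look.py 9
```

```text
13.2833 [ 0.5373 -0.0271  0.0434] [-0.7  6.9  4.6]
```

View pics/l9b.png

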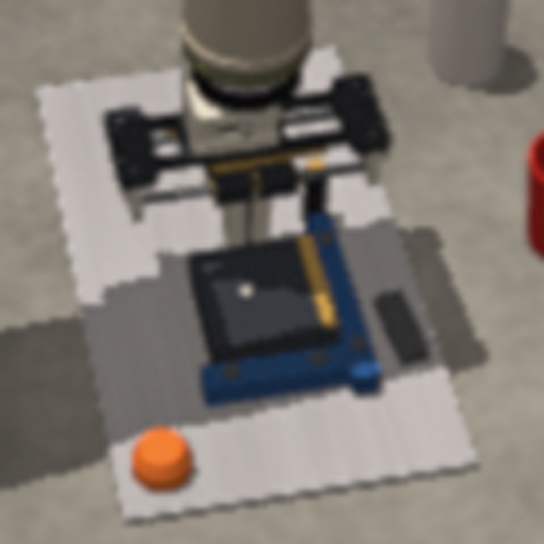

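Close to the side stop. From here I advance slowly, watching the force.

drive_tool(increments=[[1,-0.01,-0.06,0,0,0,0],[1,-0.02,-0.12,0,0,0,0],[1,-0.03,-0.18,0,0,0,0],[1,-0.04,-0.24,0,0,0,0],[1,-0.04,-0.24,0,0,0,0]])

```text
t: 13.7
tool_pos: [0.5363, -0.0328, 0.0434]
orientation: [-2.412, -2.013, -0.004]
force: [-0.7, 8.2, 3.6]
opening: 0.0004
```

```bash
python3 look.py 10
```

```text
13.8 [ 0.5363 -0.0328  0.0434] [-0.4  8.   5.1]
```

drive_tool(increments=[[1,-0.01,-0.04,0,0,0,0],[1,-0.01,-0.08,0,0,0,0],[1,-0.02,-0.12,0,0,0,0],[1,-0.02,-0.12,0,0,0,0]])

```text
t: 14.13
tool_pos: [0.5358, -0.0352, 0.0434]
orientation: [-2.411, -2.012, -0.005]
force: [-1.0, 10.8, 4.3]
opening: 0.0004
```

drive_tool(increments=[[1,-0.01,-0.04,0,0,0,0],[1,-0.01,-0.06,0,0,0,0],[1,-0.01,-0.06,0,0,0,0]])

```text
t: 14.38
tool_pos: [0.5358, -0.0353, 0.0434]
orientation: [-2.41, -2.012, -0.007]
force: [0.7, 18.4, 4.6]
opening: 0.0004
```

Contact with the side stop: the force rose to 18 N and motion stopped. I'll retract and inspect.

drive_tool(increments=[[1,0.05,0.3,0,0,0,0],[1,0.14,0.8,0,0,0,0],[1,0.14,0.8,1.0,0,0,0],[1,0.14,1.2,2.2,0,0,0],[1,0.14,2.4,3.4,0,0,0],[1,0.14,3.2,4.2,0,0,0],[1,0.14,3.2,4.2,0,0,0]])

```text
t: 14.97
tool_pos: [0.5416, 0.0449, 0.1534]
orientation: [2.406, 2.012, 0.011]
force: [0.7, 0.6, 0.4]
opening: 0.0006
```

```bash
python3 look.py 11; python3 - <<'E'
from h import *
c=load("sc11.npz");cv2.imwrite("pics/z11a.png",cv2.resize(c["image"][205:265,255:350,::-1],None,fx=8,fy=8,interpolation=cv2.INTER_CUBIC))
c=load("si11.npz");cv2.imwrite("pics/z11b.png",cv2.resize(c["image"][190:250,310:370,::-1],None,fx=9,fy=9,interpolation=cv2.INTER_CUBIC))
E
```

```text
15.0667 [0.5392 0.0424 0.1485] [-0.5 -0.2 -0. ]
```

View pics/z11a.png

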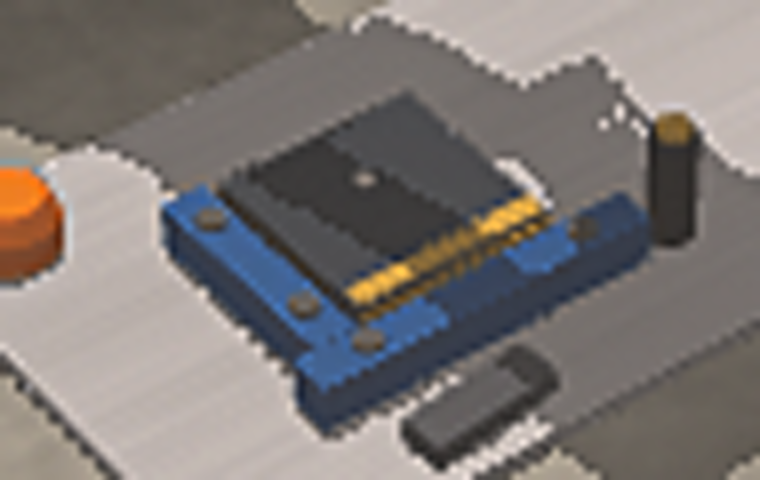

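View pics/z11b.png

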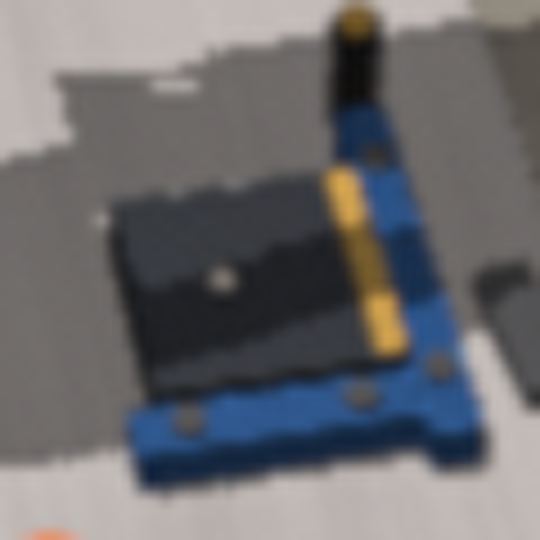

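Both views show the plinth in the corner of the stops. I now press gently on the -x face to confirm it is flush with the back stop.

drive_tool(increments=[[1,-0.8,0,0,0,0,0.12],[1,-1.6,-0.4,0,0,0,0.24],[1,-2.4,-1.0,0,0,0,0.36],[1,-3.06,-1.8,0,0,0,0.48],[1,-3.06,-2.6,0,0,0,0.6],[1,-3.06,-3.4,0,0,0,0.72],[1,-3.06,-4.2,0,0,0,0.84],[1,-3.06,-4.73,0,0,0,0.96],[1,-3.06,-4.73,0,0,0,1.08],[1,-3.06,-4.73,0,0,0,1.2],[1,-3.06,-4.73,0,0,0,1.32],[1,-3.06,-4.73,0,0,0,1.44],[1,-3.06,-4.73,0,0,0,1.57],[1,-3.06,-4.73,-0.5,0,0,1.57],[1,-3.06,-4.73,-1.5,0,0,1.57],[1,-3.06,-4.73,-2.5,0,0,1.57],[1,-3.06,-4.73,-2.5,0,0,1.57]])

```text
t: 16.48
tool_pos: [0.4568, -0.0761, 0.0783]
orientation: [-0.284, -3.118, -0.002]
force: [-0.9, 0.3, -1.6]
opening: 0.0008
```

```bash
python3 look.py 12
```

```text
16.5833 [ 0.4597 -0.0766  0.083 ] [-0.2  0.1 -0.2]
```

View pics/l12b.png

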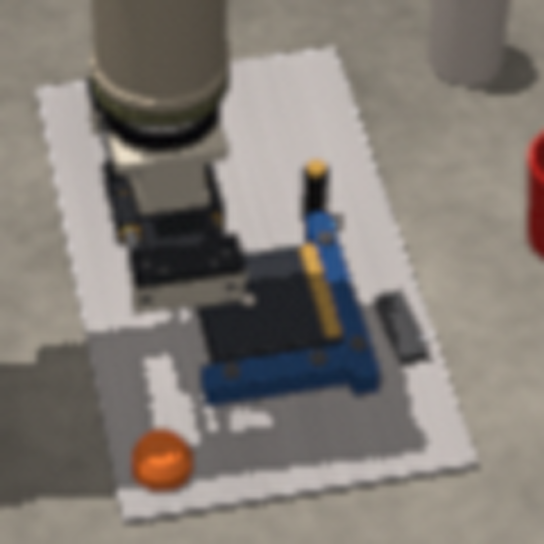

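drive_tool(increments=[[1,0,0,-0.8,0,0,0],[1,0,0,-1.4,0,0,0],[1,0,0,-1.6,0,0,0],[1,0.15,-0.03,-1.6,0,0,0],[1,0.3,-0.06,-1.6,0,0,0],[1,0.4,-0.08,-1.6,0,0,0],[1,0.46,-0.09,-1.6,0,0,0],[1,0.46,-0.09,-1.6,0,0,0]])

```text
t: 17.25
tool_pos: [0.4734, -0.0789, 0.0459]
orientation: [-0.283, -3.128, 0.0]
force: [-5.1, 0.7, 3.9]
opening: 0.0007
```

drive_tool(increments=[[1,0.04,-0.01,0,0,0,0],[1,0.08,-0.02,0,0,0,0],[1,0.08,-0.02,0,0,0,0]])

```text
t: 17.5
tool_pos: [0.4736, -0.0789, 0.0455]
orientation: [-0.283, -3.124, -0.001]
force: [-14.0, 2.4, 10.7]
opening: 0.0005
```

drive_tool(increments=[[1,0.04,-0.01,0,0,0,0],[1,0.06,-0.01,0,0,0,0],[1,0.06,-0.01,0,0,0,0]])

```text
t: 17.75
tool_pos: [0.4737, -0.0789, 0.0453]
orientation: [-0.283, -3.121, -0.001]
force: [-21.8, 3.0, 17.9]
opening: 0.0006
```

drive_tool(increments=[[1,-0.3,0.06,0,0,0,0],[1,-0.9,0.17,0,0,0,0],[1,-1.2,0.22,0.5,0,0,0],[1,-1.2,0.22,1.8,0,0,0],[1,-1.2,0.22,3.0,0,0,0],[1,-1.2,0.22,4.5,0,0,0],[1,-1.2,-0.5,6.0,0,0,-0.12],[1,-1.2,-1.5,7.5,0,0,-0.24],[1,-0.5,-2.5,8.5,0,0,-0.36],[1,0.5,-3.5,9.5,0,0,-0.48],[1,1.5,-4.0,10,0,0,-0.6],[1,2.5,-4.0,10,0,0,-0.72],[1,3.5,-4.0,10,0,0,-0.84],[1,3.5,-4.0,10,0,0,-0.96],[1,3.5,-4.0,10,0,0,-1.08],[1,3.5,-4.0,10,0,0,-1.2],[1,3.5,-4.0,10,0,0,-1.32],[1,3.5,-4.0,10,0,0,-1.4],[1,3.5,-4.0,10,0,0,-1.4],[1,3.5,-4.0,10,0,0,-1.4]])

```text
t: 19.42
tool_pos: [0.5646, -0.1796, 0.2958]
orientation: [2.228, 2.213, 0.001]
force: [-0.3, -1.0, 0.3]
opening: 0.0004
```

```bash
python3 look.py 13; python3 - <<'E'
from h import *
c=cam("wrist");save(c,"w13.npz");cv2.imwrite("pics/w13.png",c["image"][:,:,::-1])
E
```

```text
19.5167 [ 0.5644 -0.1795  0.2955] [-0.2 -0.2 -0.7]
```

View pics/w13.png

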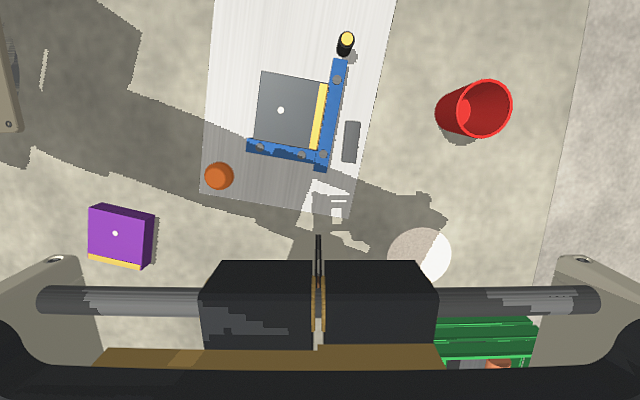

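```bash
python3 - <<'E'
from h import *
c=load("w13.npz");cv2.imwrite("pics/z13.png",cv2.resize(c["image"][60:180,235:365,::-1],None,fx=5,fy=5,interpolation=cv2.INTER_NEAREST))
E
```

```text
(no output)
```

View pics/z13.png

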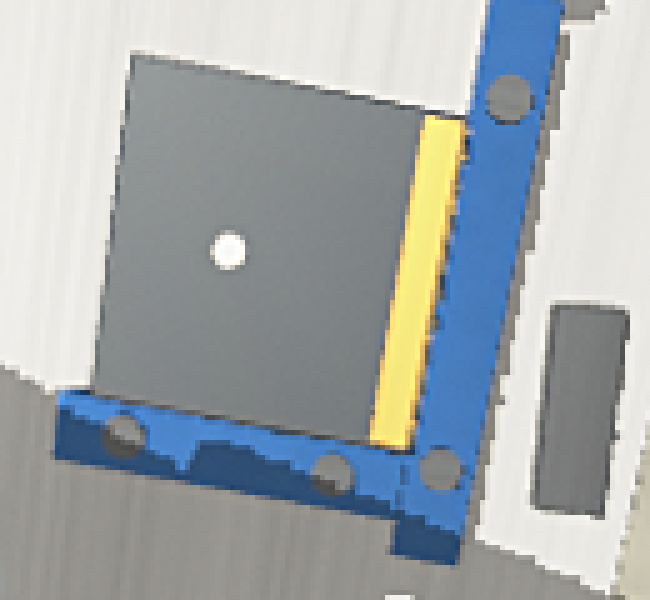

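```bash
python3 - <<'E'
from meas import *
c=load("w13.npz");f=lambda x,y:[235+x/5-.5,60+y/5-.5]
p=onplane(c,[f(133,53),f(469,117),f(411,451),f(93,392)],.038)
print(jig(p).round(1),"centre",jig(p.mean(0)).round(1),np.linalg.norm(p-np.roll(p,-1,0),axis=1).round(4))
b=onplane(c,[f(565,30),f(462,563)],.030);s=onplane(c,[f(57,460),f(392,520)],.030)
print("bar outer edge",jig(b).round(1),"side stop outer edge",jig(s).round(1))
g=lambda a,b:np.degrees(np.arctan2((b-a)[1],(b-a)[0]))
print("angles: plinth x",g(p[0],p[1]),g(p[3],p[2]),"plinth y-90",g(p[2],p[1])-90,g(p[3],p[0])-90,"bar-90",g(b[1],b[0])-90,"side",g(s[0],s[1]))
# post cap
hsv=cv2.cvtColor(c["image"],cv2.COLOR_RGB2HSV);print("cap",jig(onplane(c,[[346.5,38]],.062)))
E
```

```text
[[ -39.4  -20.1]
 [  49.8  -20.4]
 [  49.9 -108.8]
 [ -39.3 -108.1]] centre [[  5.2 -64.3]] [0.0891 0.0884 0.0892 0.088 ]
bar outer edge [[  70.9    6.5]
 [  70.1 -138.5]] side stop outer edge [[ -48.9 -129.5]
 [  48.  -129.7]]
angles: plinth x -10.683502185054952 -10.907917829497391 plinth y-90 -10.404977419065645 -10.436002283908863 bar-90 -10.795267753433677 side -10.669442061393434
cap [[61.57791484 29.99130925]]
```

The centre measures jig (5.2, -64.3) mm against the nest at (5, -65). It is parallel to the stops within 0.4°, and the gripper is about 0.25 m up. Handing in.

```bash
python3 -c "
from plant import robot
print(robot.close_job())"
```

```text
the job is handed in; nothing more can be done
None
```

I pushed the plinth against the post with the closed fingers and swung it a quarter turn until its brass side was flush on the back stop. I then slid it along to the side stop, pressed it once more against the back stop, backed the gripper away and handed the job in at about 20 s of the 72 s.

**Force:** The wrist reading peaked at about 22 N sideways on the back stop and 18 N on the side stop. An upward force of up to 18 N showed while pressing on the back stop; I did not find its cause. I only read the force at the end of each move, so short peaks between readings would not show.

**Position:** The final wrist-camera check puts the plinth centre at jig (5.2, -64.3) mm against (5, -65). It is parallel to the stops within about 0.4°.

**Other things:** The last picture shows the puck, wedge, cup and disc apparently where they were. I did not measure any of them again, and the mallet, bottle, offcut and bronze figure were not in that picture.

**Disagreement:** One early edge reading of the back stop from the side camera was about 4° off. The scene and wrist views did not support it, so I set it aside.

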